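# Open the jar of screws in the bench nest and hold the cap

### The arm

A 7-joint arm with a two-finger parallel gripper is mounted at the origin on the work surface. World frame = base frame: x ahead of the robot, y to its left, z up, the work surface at z = 0. Lengths are in mm, angles in rad, forces in N, time in s.
With the tool pointing down it reaches from about 400 to 875 mm from the base axis. Payload 4.4 kg.
Tool frame: the origin (TCP) lies at the very end of the fingers, on their centre line; the grasp point (between the pads) lies 19 mm behind it; z points along the fingers, y is the direction in which the jaws open and shut (so a half turn about z gives the same grasp; the last joint's range is limited). The gripper opens to 85 mm and grips with 20 to 120 N. Pads are 22 mm wide; open, the fingers measure 114 mm over their backs; the gripper's body (76 mm by 85 mm) begins 54 mm behind the grasp point. The pads swing forward as they close: fully open they stand 13 mm farther back than shut.
Start: joints at [-1.171, 0.628, 0.038, 1.517, -0.027, 0.996, -0.02], TCP at [291.919, 580.776, 231.313] pointing down, gripper open.
Joint ranges: [-3.06, 3.06], [-0.37, 2.12], [-1.25, 1.32], [0.18, 2.47], [-1.1, 4.24], [0.23, 1.98], [-2.94, 2.94]. Speed limits (rad/s): [2.57, 2.57, 3.14, 3.14, 3.14, 3.14, 3.14].

### API

Orientations are given as [roll, pitch, yaw] about the fixed x, y, z axes, in that order (R = Rz(yaw) Ry(pitch) Rx(roll)).
In Python, from cell import ctrl gives the robot as it stands. The module is installed in compiled form; this text tells all that it offers.
- The arm moves only by the shell command python3 -m jog 'ROWS'. ROWS is text: rows parted by semicolons, each of 7 numbers parted by spaces: the shift along the tool's x, y, z in mm, then the turn, a rotation vector about the tool's x, y, z in degrees, then the opening, from -1 (shut) to 1 (fully open). In form: x y z wx wy wz claw; .... A call has 1 to 8 rows; each row is the pose to reach, as a shift and turn from the pose commanded when the call began, along the tool's axes at that moment; what a row does not reach only later rows make up. A row lasts 1/8 s, in which the tool goes at most 62.5 mm and 10.7 degrees, less where a joint would pass 70% of its speed; a pose out of reach is approached as far as the arm can. A call with a gripper value outside its range is refused whole. The fingers move at their own pace and stop on an object; the grip force is fixed at half the most. Time passes only in rows, so rows that repeat a pose let the fingers close. It gives the time, the measured TCP pose, the force and the opening at its end, in the units of the state.
- ctrl.read_state(): the state, without advancing time (a new reading comes with each control period).
- ctrl.get_image(name): name is "scene" or "top" or "wrist"; returns a dict with "image" (420x560x3 uint8, red, green, blue), "z_map" (420x560 float32, mm along the optical axis (not along the pixel's ray), 0 where there is no reading), "vertical_fov" (degrees; the focal length in pixels is half the picture's height over the tangent of half this angle, whatever the lens; pixels are square), "cx", "cy" (the principal point, pixels), "extrinsics" (4x4, takes a point from world to camera coordinates); the wrist camera has in their place "hand_eye" (4x4, takes a point from camera to tool coordinates, whose origin is the TCP and whose axes are the flange's). Camera axes: x right, y down, z forward; pixel columns grow to the right and rows downward; lengths in mm; the calibration is good to about 2 mm. A picture is of the moment at which its call begins: read the wrist's pose just before it.
- ctrl.finish_job(): hands the job in, once; it reports no verdict.
The state is a dict: "clock": time; "qpos": joint angles; "qd": joint speeds; "tau": joint torques, N m; "eef_pos": TCP position; "tool_rot": TCP orientation; "force": force on the tool from outside, world axes, zero at the start; "torque": the same for the moment, N m; "width": finger opening in mm.
Only numpy, scipy, OpenCV 4.12 (cv2) and the standard library are available. Lean on these libraries where they do the work, as an engineer would, in place of code of your own. Each camera call takes 0.05 s, during which the arm holds its last target.

### The job

Set the square jar of screws fully down into the square pocket of the bench nest, so that it cannot turn, and unscrew its tight cap there. When the thread lets go, lift the cap just clear of the jar's mouth and finish while holding it: still gripped, level, about a centimetre above the mouth and centred over it, with the jar still fully home in the nest. Leave the other things on the bench where they are.

Things in the scene. Friction and masses are not known exactly. Their poses are not given: they have to be found in the camera images.
- jar: Loose off-white plastic jar of small screws, 0.3 to 0.6 kg, upright. Square body 58 x 58 mm, rounded corners, sides parallel to its x and y axes and flat up to 50 mm high; then a shoulder slopes in to a round neck. 78 mm high to the rim, 84 mm with the cap. The foot tapers in 3 mm a side over the lowest 5 mm. Origin: centre of the underside; z up. On the bare bench it turns with its tight cap.
- mouth (a point): Centre of the jar's mouth, level with the rim, 78 mm above the jar's underside; moves with the jar.
- cap: Black ribbed round screw cap on the jar, 50 mm across, 21 mm high, 45 g. Origin: centre of its lower edge; z up. Shut, the origin is 63 mm above the jar's underside (15 mm below the rim). Tight: 0.3 to 0.7 N m for the first 0.6 rad, easy after that. Carrying the jar by the shut cap is safe. Once free it lifts straight off and clears the rim 15 mm above its shut position.
- nest: Fixed aluminium block 110 (x) x 96 (y) x 26 mm high; in its top a square pocket 61 x 61 mm, 20 mm deep, sides parallel to its x and y axes, mouth chamfered 2 mm. Two screwed-down ears stick out at +y and -y to 68 mm from the centre, up to 13 mm high. Origin: centre of the underside; z up. The jar goes in upright, any of its four ways round, and then stands 6 mm above the bench.
- pocket (a point): Centre of the floor of the nest's pocket, 6 mm above the bench.
- ecu: Bystander: black control-unit housing, 120 x 180 mm, 40 mm high, with a circuit board on top and sockets on one side; to be left alone. Origin: centre of the underside.
- bin: Bystander: open blue small-parts bin 130 x 95 x 55 mm with screws; to be left alone. Origin: centre of the underside.
- tub: Bystander: small round amber tub, 42 mm across, 52 mm high, with a white lid; not the jar meant; to be left alone. Origin: centre of the underside.
- driver: Bystander: hand screwdriver lying on the bench, 190 mm long, along its x axis; to be left alone.
- cap_top (a point): Centre of the cap's flat top, 84 mm above the jar's underside when shut. Right-hand coarse thread: it unscrews anticlockwise seen from above, rises 3.3 mm per rad and lets go after about 2.6 rad (150 degrees) from shut, risen about 9 mm. It does not creep when let go part-way, so it can be turned in several grips. Shut, the cap's x axis lies along the jar's.
Not all that is in view belongs to the job. Of the things that look like the cap, the larger one is meant. Of the things that look like the jar, take the one that is farthest to the robot's right at the start.

How it is judged (in metres and radians):
On the way, in this order (a step that is already met when the one before it is completed fails the run):
1. the jar is fully home and upright in the nest's pocket with its cap still screwed shut (z of jar in the frame of pocket below 0.003 m and horizontal distance between jar and pocket below 0.006 m and angle between jar's own z axis and vertical below 0.06 rad and z of cap in the frame of jar below 0.0655 m), for 0.2 s.
2. the cap is unscrewed to the end of its thread while the jar stays home in the nest (z of jar in the frame of pocket below 0.003 m and horizontal distance between jar and pocket below 0.006 m and z of cap in the frame of jar above 0.0725 m), for 0.1 s.
At the end, for the whole second after the job is handed in: The cap is gripped and still, level within 0.15 rad, its lower edge 2 to 25 mm above the jar's rim and within 12 mm of centred over the mouth, touching the jar nowhere; the jar is upright and home in the pocket (underside within 3 mm of the pocket floor, within 6 mm of its centre) (z of cap in the frame of mouth between 0.002 and 0.025 m and horizontal distance between cap and mouth below 0.012 m and angle between cap's own z axis and vertical below 0.15 rad and contact force between cap and the fingers above 2 N and contact force between cap and jar below 0.05 N and linear speed of cap below 0.02 m/s and z of jar in the frame of pocket below 0.003 m and horizontal distance between jar and pocket below 0.006 m and angle between jar's own z axis and vertical below 0.06 rad); the arm keeps its last pose, push and grip.
It fails at once if the jar is tipped over (more than 40 degrees from upright) (angle between jar's own z axis and vertical above 0.7 rad).
It fails at once if a bystander is moved by more than 30 mm (distance of any of ecu, bin, tub, driver from where it was at the start of the episode above 0.03 m).
It also fails if it takes over 64 s, if anything falls off the work surface, if the arm or the gripper's body presses on something with over 40 N, if the wrist force passes 120 N, or if a joint passes its speed limit or range.

## Working session

There is one attempt and no reset: what is moved stays moved. The work goes in short steps, Python scripts to look and compute and a shell command to move; the robot and the scene stay as the last step left them, time stands still between calls to the robot, and variables do not carry over. Pictures are saved under pics/ and viewed, and the job is handed in when it is done.

```bash
mkdir -p pics; cat > h.py <<'E'
import numpy as np,cv2
from cell import ctrl
from scipy.spatial.transform import Rotation as R
def K(d):
    f=d["image"].shape[0]/2/np.tan(np.radians(d["vertical_fov"])/2); return f,d["cx"],d["cy"]
def cam2w(d,st=None):
    if "extrinsics" in d: return np.linalg.inv(np.array(d["extrinsics"]))
    T=np.eye(4);T[:3,:3]=R.from_euler('xyz',st["tool_rot"]).as_matrix();T[:3,3]=st["eef_pos"]
    return T@np.array(d["hand_eye"])
def cloud(d,st=None):
    f,cx,cy=K(d);z=d["z_map"].astype(float);v,u=np.mgrid[:z.shape[0],:z.shape[1]]
    P=np.stack([(u-cx)/f*z,(v-cy)/f*z,z,np.ones_like(z)],-1)
    return (P@cam2w(d,st).T)[...,:3]
def snap(n,fn):
    st=ctrl.read_state();d=ctrl.get_image(n);cv2.imwrite('pics/'+fn,d["image"][...,::-1]);np.savez('pics/'+fn+'.npz',im=d["image"],P=cloud(d,st),z=d["z_map"]);return st,d
E
python3 - <<'E'
from h import *
print(ctrl.read_state())
for n in ["scene","top","wrist"]:
    st,d=snap(n,n+'1.png'); print(n,d["vertical_fov"],d["cx"],d["cy"])
    print(np.round(cam2w(d,st),2).tolist())
E
```

```text
{'clock': 0.0, 'qpos': array([-1.17079636,  0.62934325,  0.03844463,  1.51836129, -0.0269927 ,
        0.99628997, -0.02002301]), 'qd': array([ 1.13530550e-03, -8.11267062e-04,  1.62184969e-03, -2.12316522e-05,
        5.92795619e-04,  1.78704363e-03,  8.04954977e-05]), 'tau': array([-1.17188851e-03, -5.63393998e+01,  1.22591615e+00, -1.93449175e+01,
        1.09721749e-02,  1.05931095e-02,  9.61300884e-06]), 'eef_pos': array([291.63903216, 580.20964223, 230.39314489]), 'tool_rot': array([-3.13970917e+00,  3.22929794e-05,  2.67577167e+00]), 'force': array([-0.19297819, -0.26332634,  1.38392677]), 'torque': array([-0.00318699,  0.06419569, -0.02710113]), 'width': 85.40452880679614}
scene 47.504318507003106 278.9081189970404 201.5653773973848
[[-0.8, 0.46, -0.38, 1045.66], [0.6, 0.6, -0.53, 673.78], [-0.01, -0.65, -0.76, 1036.78], [0.0, 0.0, 0.0, 1.0]]
top 47.09832396518699 283.5221993555742 214.9668876288853
[[-0.01, -1.0, 0.06, 512.41], [-1.0, 0.02, 0.02, -2.7], [-0.02, -0.06, -1.0, 1308.47], [0.0, 0.0, 0.0, 1.0]]
wrist 64.23956438289088 281.18862721690795 212.69610831399638
[[0.45, 0.84, 0.29, 215.67], [0.89, -0.42, -0.15, 618.95], [-0.0, 0.33, -0.94, 372.62], [0.0, 0.0, 0.0, 1.0]]
```

View pics/top1.png

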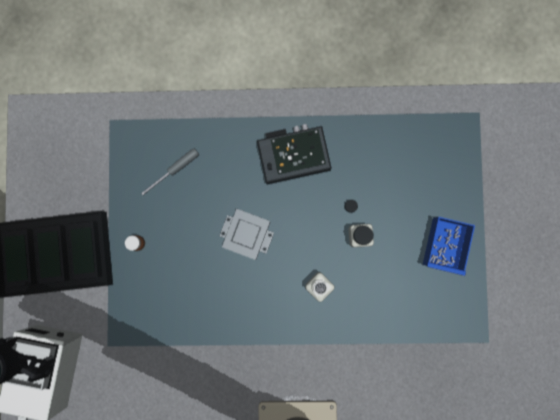

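View pics/scene1.png

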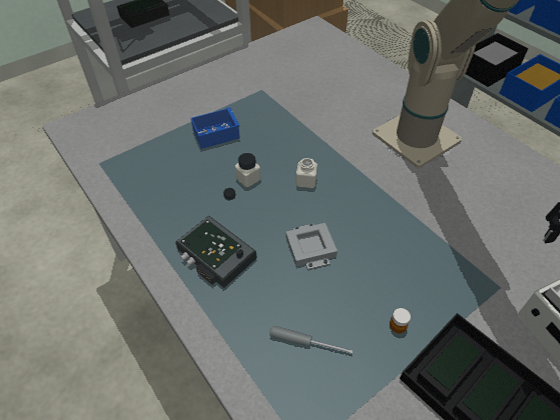

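View pics/wrist1.png

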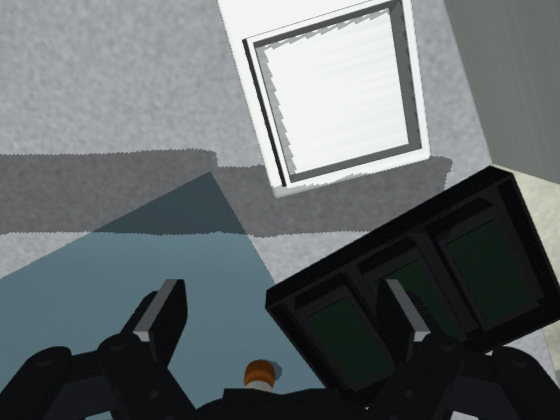

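Top view: the capped jar is at pixel (362,235), farthest to the right. An open jar is at (319,287), a small loose cap at (350,206), the nest at (247,234), the ECU at (293,155) and the bin at (448,245). Next I measure the jar and nest from depth.

```bash
cat > m.py <<'E'
from h import *
def rect(P,m,name):
    q=P[m][:,:2].astype(np.float32)
    (c,s,a)=cv2.minAreaRect(q); print(name,len(q),'c',np.round(c,1),'size',np.round(s,1),'ang',round(a,1),'med z',np.round(np.median(P[m][:,2]),1),'mean',np.round(q.mean(0),1))
E
python3 - <<'E'
from m import *
for n in ['top','scene']:
    D=np.load(f'pics/{n}1.png.npz');P=D['P'];im=D['im'].astype(int)
    ok=D['z']>0
    print(n,'table z',np.median(P[ok&(abs(P[...,2])<10)&(P[...,0]>350)&(P[...,0]<650)&(abs(P[...,1])<300)][:,2]))
    J=ok&(abs(P[...,0]-480)<300)&(abs(P[...,1])<400)
    mk=lambda lo,hi:(J&(P[...,2]>lo)&(P[...,2]<hi)).astype(np.uint8)
    for lo,hi in [(75,110),(12,60),(20,40)]:
        nn,l,s,c=cv2.connectedComponentsWithStats(mk(lo,hi))
        for i in range(1,nn):
            if s[i,4]>30: rect(P,l==i,f'{lo}-{hi} px{np.round(c[i])}')
E
```

```text
top table z 0.9939556166648345
75-110 px[363. 234.] 307 c [ 538.4 -174.4] size [48.  48.5] ang 45.9 med z 84.5 mean [ 538.4 -174.4]
75-110 px[322. 288.] 56 c [405.4 -65.7] size [31.9 38.2] ang 70.3 med z 77.6 mean [403.9 -67.9]
12-60 px[293. 161.] 2155 c [747.   -4.1] size [ 99.1 179.8] ang 11.4 med z 39.0 mean [7.372e+02 5.000e-01]
12-60 px[179. 164.] 369 c [722.8 330.9] size [ 25.7 171.7] ang 37.9 med z 22.2 mean [737.4 310. ]
12-60 px[351. 205.] 117 c [ 618.8 -154. ] size [32.6 32. ] ang 71.3 med z 15.3 mean [ 619.5 -153.5]
12-60 px[246. 233.] 993 c [547.8 131.1] size [102. 110.] ang 69.1 med z 25.9 mean [547.  129.4]
12-60 px[434. 246.] 426 c [ 513.6 -383.8] size [ 62.2 133.4] ang 76.5 med z 46.2 mean [ 506.3 -364.9]
12-60 px[358. 235.] 193 c [ 538.6 -174.9] size [57.7 58.2] ang 3.8 med z 54.7 mean [ 537. -165.]
12-60 px[319. 285.] 242 c [406.8 -64.3] size [58.6 56.8] ang 44.2 med z 56.1 mean [410.  -61.5]
20-40 px[292. 163.] 1254 c [747.   -4.1] size [ 99.1 179.8] ang 11.4 med z 37.0 mean [732.8   2.4]
20-40 px[182. 160.] 233 c [746.2 299.8] size [24. 94.] ang 38.4 med z 24.3 me
[... 933 characters left out ...]
550.8 133.6]
12-60 px[296. 337.] 511 c [726.3 332.9] size [ 28.2 169.8] ang 35.9 med z 21.4 mean [741.3 314.9]
20-40 px[218. 136.] 204 c [ 524.1 -357.7] size [ 24.6 132.2] ang 67.6 med z 30.5 mean [ 524.7 -358. ]
20-40 px[247. 177.] 115 c [ 553.6 -157.3] size [39.9 71.9] ang 49.8 med z 30.1 mean [ 551.4 -155.5]
20-40 px[306. 180.] 90 c [424.6 -42.3] size [15.4 55.8] ang 53.9 med z 29.6 mean [425.4 -41.4]
20-40 px[224. 246.] 1467 c [748.7  -1.7] size [ 99.1 181.9] ang 11.4 med z 36.8 mean [739.4  14.3]
20-40 px[310. 242.] 870 c [549.  130.5] size [101.8 110.8] ang 68.9 med z 24.3 mean [550.  132.8]
20-40 px[290. 334.] 308 c [749.  302.9] size [21.8 94.7] ang 37.0 med z 23.2 mean [749.3 302.5]
```

```bash
cat > go.py <<'E'
import sys
from h import *
def go(x,y,z,yawdeg,base=None):
    st=ctrl.read_state()
    p=np.array(st["eef_pos"]) if base is None else np.array(base[:3]); 
    r=R.from_euler('xyz',st["tool_rot"]) if base is None else R.from_euler('xyz',base[3:])
    t=R.from_euler('xyz',[np.pi,0,np.radians(yawdeg)])
    s=r.inv().apply(np.array([x,y,z])-p); w=np.degrees((r.inv()*t).as_rotvec())
    print('shift',np.round(s,1),'rot',np.round(w,2),'dist',round(np.linalg.norm(s)))
if __name__=='__main__': go(*map(float,sys.argv[1:5]))
E
python3 - <<'E'
from go import *
go(538.5,-174.5,231,92,[291.919,580.776,231.313,-3.1397,0,2.6758])
go(538.5,-174.5,231,92)
E
```

```text
shift [-559.5 -564.1    1.4] rot [-1.000e-01  6.000e-02  6.131e+01] dist 795
shift [-5.596e+02 -5.636e+02  4.000e-01] rot [-7.000e-02  4.000e-02  6.131e+01] dist 794
```

```bash
python3 -m jog '-559.5 -564 1 0 0 61.3 1;-559.5 -564 1 0 0 61.3 1;-559.5 -564 1 0 0 61.3 1;-559.5 -564 1 0 0 61.3 1;-559.5 -564 1 0 0 61.3 1;-559.5 -564 1 0 0 61.3 1;-559.5 -564 1 0 0 61.3 1;-559.5 -564 1 0 0 61.3 1'; python3 go.py 538.5 -174.5 231 92
```

```text
clock: 1.15
eef_pos: [447.5, 103.8, 230.7]
tool_rot: [3.141, -0.0, 1.607]
force: [-0.4, 0.0, -0.4]
width: 85.5
shift [-281.4   81.    -0.3] rot [ 0.02 -0.01  0.05] dist 293
```

```bash
python3 go.py 547 130 231 92; python3 - <<'E'
from h import *
st,d=snap('wrist','w2.png');print(st['eef_pos'])
E
```

```text
shift [ 22.6 100.4  -0.2] rot [ 0.02 -0.01  0.05] dist 103
[447.48040708 103.77882773 230.72806785]
```

View pics/w2.png

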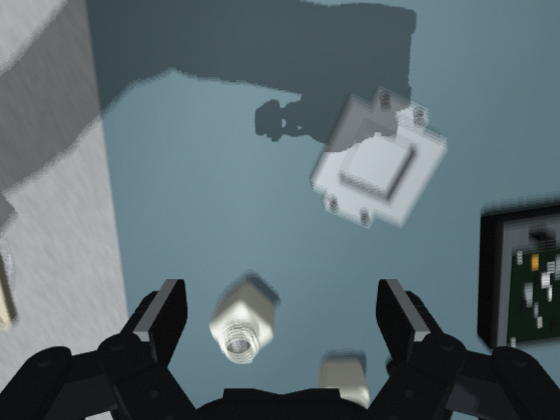

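The wrist view shows the whole nest around (380,158), the open jar at (243,320) and the capped jar partly hidden at the bottom edge. I'll fit the nest top and pocket from this view.

```bash
cat >> m.py <<'E'
def nest(P,z,c0=(547,130)):
    N=(z>0)&(np.hypot(P[...,0]-c0[0],P[...,1]-c0[1])<75)
    top=N&(abs(P[...,2]-26)<3)
    rect(P,top,'top face'); 
    fl=N&(abs(P[...,2]-6)<3)&(np.hypot(P[...,0]-c0[0],P[...,1]-c0[1])<45); rect(P,fl,'floor')
    # template fit: top face ring
    from scipy.optimize import minimize
    q=P[top][:,:2]
    g=np.stack(np.meshgrid(np.arange(c0[0]-75,c0[0]+75,1.5),np.arange(c0[1]-75,c0[1]+75,1.5)),-1).reshape(-1,2)
    from scipy.spatial import cKDTree
    occ=cKDTree(q).query(g)[0]<2.0
    def cost(p):
        a=np.radians(p[2]);d=g-p[:2];u=d@[np.cos(a),np.sin(a)];v=d@[-np.sin(a),np.cos(a)]
        s=lambda x:1/(1+np.exp(-x/1.0))
        pr=s(55-abs(u))*s(48-abs(v))*(1-s(32-abs(u))*s(32-abs(v)))
        return ((pr-occ)**2).sum()
    b=min((minimize(cost,[c0[0],c0[1],a],method='Nelder-Mead') for a in (-18,-24)),key=lambda r:r.fun)
    print('nest fit',np.round(b.x,2),b.fun)
E
python3 - <<'E'
from m import *
for n in ['w2','top1','scene1']:
    D=np.load(f'pics/{n}.png.npz');print(n);nest(D['P'],D['z'])
E
```

```text
w2
top face 6365 c [546.4 130.8] size [ 96.4 111.1] ang 68.5 med z 25.5 mean [545.7 133.8]
floor 2932 c [548.6 130. ] size [61.2 57.6] ang 68.7 med z 5.5 mean [548.9 130.5]
nest fit [546.15 130.98 -21.39] 440.8598757191066
top1
top face 747 c [547.2 129.6] size [ 96.5 109.7] ang 68.7 med z 25.9 mean [547.4 129.3]
floor 359 c [547.4 130.6] size [60.3 61. ] ang 69.2 med z 6.1 mean [547.5 130.9]
nest fit [547.07 129.59 -21.04] 506.3344725558821
scene1
top face 652 c [549.2 131.3] size [ 98.6 110.9] ang 69.1 med z 25.0 mean [549.5 132.4]
floor 258 c [542.7 124.7] size [54.9 57.4] ang 71.5 med z 5.1 mean [542.4 124.2]
nest fit [548.96 131.83 -21.45] 684.8319510044787
```

```bash
python3 -m jog '-281.5 81 0 0 0 0 1;-281.5 81 0 0 0 0 1;-281.5 81 0 0 0 0 1;-281.5 81 0 0 0 0 1;-281.5 81 0 0 0 0 1;-281.5 81 0 0 0 0 1;-281.5 81 0 0 0 0 1'; python3 - <<'E'
from m import *
st,d=snap('wrist','w3.png');print(st['eef_pos'],st['tool_rot'],st['qpos'])
D=np.load('pics/w3.png.npz');P=D['P'];ok=D['z']>0
J=ok&(np.hypot(P[...,0]-538,P[...,1]+174)<60)
rect(P,J&(abs(P[...,2]-84)<4),'cap');
for lo,hi in((10,60),(25,52),(44,60)): rect(P,J&(P[...,2]>lo)&(P[...,2]<hi),f'body{lo}')
E
```

```text
clock: 2.08
eef_pos: [537.5, -171.8, 230.1]
tool_rot: [-3.14, -0.001, 1.606]
force: [-0.8, 0.4, 1.0]
width: 85.4
[ 537.52524154 -171.79762423  230.14258751] [-3.14032703e+00 -1.40771663e-03  1.60638295e+00] [ 0.01948661  0.53015043  0.36808296  1.76826222 -0.23771336  0.88862261
  0.52817743]
cap 2265 c [ 537.4 -173.1] size [49.3 49.2] ang 4.3 med z 83.9 mean [ 537.4 -172.7]
body10 1259 c [ 537.4 -173.1] size [58.  57.2] ang 3.6 med z 54.2 mean [ 536.3 -154.3]
body25 352 c [ 537.4 -173.1] size [58.  57.2] ang 3.6 med z 45.5 mean [ 534.4 -149.6]
body44 979 c [ 537.4 -173.1] size [58.  57.2] ang 3.6 med z 55.1 mean [ 536.4 -156.9]
```

View pics/w3.png

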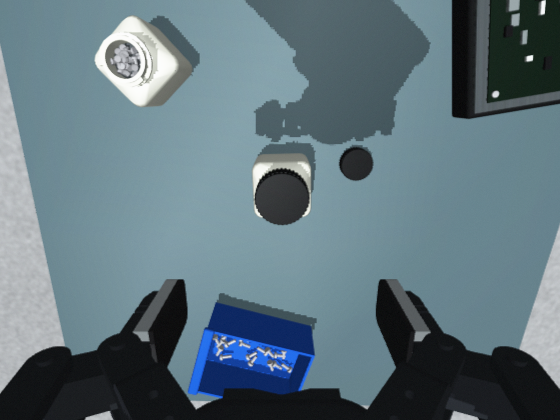

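The wrist view is clear. The capped jar is at (282,195), the loose cap at (356,163), and the gripper is above the jar with nothing near its fingers. Jar yaw is 3.6°, nest yaw -21.4°. I'll descend part-way and check.

```bash
python3 -m jog '0 0 0 0 0 0 1;0 0 0 0 0 0 1'; python3 go.py 537.4 -173.1 110 92
```

```text
clock: 2.38
eef_pos: [538.0, -171.9, 230.8]
tool_rot: [3.142, -0.0, 1.608]
force: [-0.5, -0.5, -0.1]
width: 85.5
shift [ -1.2  -0.7 120.8] rot [ 0.   -0.02  0.11] dist 121
```

```bash
python3 -m jog '-1.2 -0.5 60 0 0 0 1;-1.2 -0.5 120 0 0 0 1;-1.2 -0.5 155 0 0 0 1;-1.2 -0.5 176.5 0 0 0 1;-1.2 -0.5 176.5 0 0 0 1;-1.2 -0.5 176.5 0 0 0 1'; python3 go.py 537.4 -173.1 54 92
```

```text
clock: 3.12
eef_pos: [538.2, -174.3, 55.1]
tool_rot: [3.14, 0.001, 1.606]
force: [-0.1, -0.4, 0.4]
width: 85.1
shift [ 1.3 -0.7  1.1] rot [0.08 0.03 0.03] dist 2
```

Now I close on the cap.

```bash
python3 -m jog '0.8 -0.5 0 0 0 0 -1;0.8 -0.5 0 0 0 0 -1;0.8 -0.5 0 0 0 0 -1;0.8 -0.5 0 0 0 0 -1;0.8 -0.5 0 0 0 0 -1;0.8 -0.5 0 0 0 0 -1'; python3 - <<'E'
from h import *
st,d=snap('wrist','w4.png');print(st['force'],st['torque'],st['width'],st['eef_pos'])
E
```

```text
clock: 3.88
eef_pos: [537.9, -173.4, 55.3]
tool_rot: [3.139, 0.0, 1.606]
force: [0.6, 0.8, 6.6]
width: 48.6
[0.62671576 0.8264995  6.59932037] [0.11797656 0.00704996 0.01120273] 48.62967952385476 [ 537.88046894 -173.43827902   55.30591461]
```

View pics/w4.png

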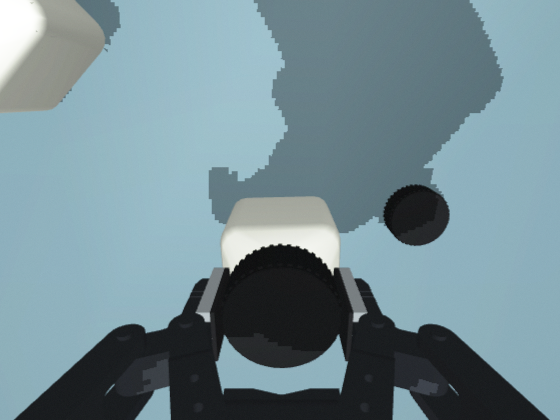

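Gripped: width 48.6 mm, with the pads on both sides of the cap at (222,300) and (345,300). Lifting now.

```bash
python3 -m jog '0 0 -15 0 0 0 -1;0 0 -30 0 0 0 -1;0 0 -60 0 0 0 -1;0 0 -90 0 0 0 -1;0 0 -90 0 0 0 -1;0 0 -90 0 0 0 -1'; python3 go.py 546.5 130.6 145 67
```

```text
clock: 4.68
eef_pos: [536.2, -172.9, 143.5]
tool_rot: [-3.14, -0.001, 1.606]
force: [-0.0, 0.1, -4.4]
width: 48.8
shift [303.   21.   -1.3] rot [-0.08 -0.03 25.03] dist 304
```

```bash
python3 -m jog '30 2 0 0 0 3 -1;80 6 0 0 0 8 -1;130 10 0 0 0 14 -1;180 14 0 0 0 20 -1;230 17 0 0 0 25 -1;275 20 0 0 0 25 -1;303 21 0 0 0 25 -1;303 21 0 0 0 25 -1'; python3 -m jog '0 0 0 0 0 0 -1;0 0 0 0 0 0 -1'; python3 - <<'E'
from m import *
st,d=snap('wrist','w5.png');print(st['eef_pos'],st['tool_rot'],st['force'],st['qpos'])
D=np.load('pics/w5.png.npz');P=D['P'];ok=D['z']>0
J=ok&(np.hypot(P[...,0]-546,P[...,1]-130)<60)
for lo,hi in((166,185),(95,150),(130,150)): rect(P,J&(P[...,2]>lo)&(P[...,2]<hi),f'{lo}')
nest(P,D['z'])
E
python3 go.py 546.5 130.6 145 67
```

```text
clock: 5.68
eef_pos: [545.7, 133.7, 142.2]
tool_rot: [-3.138, 0.001, 1.175]
force: [-0.5, -0.8, -3.5]
width: 48.6
clock: 5.92
eef_pos: [547.1, 128.3, 143.8]
tool_rot: [-3.141, 0.001, 1.167]
force: [-0.1, 0.1, -3.6]
width: 48.7
[547.10679605 128.32154853 143.80264593] [-3.14129783e+00  1.28004437e-03  1.16713884e+00] [-0.11429674  0.05511126 -3.55298169] [-0.59582108  0.67002904  0.49726002  1.8608756  -0.46021774  0.72756926
 -0.24240686]
166 13103 c [546.  133.1] size [54.  61.7] ang 30.0 med z 172.3 mean [547.5 131.4]
95 6179 c [553.2 144.3] size [24.8 61.7] ang 66.6 med z 140.5 mean [555.4 151. ]
130 4236 c [553.2 144.3] size [24.8 61.7] ang 66.6 med z 143.5 mean [554.8 149.4]
top face 6411 c [546.2 130.9] size [ 96.2 110.4] ang 68.6 med z 25.4 mean [555.2 151.4]
floor 2118 c [551.2 143.7] size [26.5 61.2] ang 68.9 med z 5.5 mean [551.4 143.9]
nest fit [546.6  131.97 -21.52] 1169.766256985843
shift [ 1.7 -1.5 -1.1] rot [-0.01  0.05 -0.12] dist 2
```

View pics/w5.png

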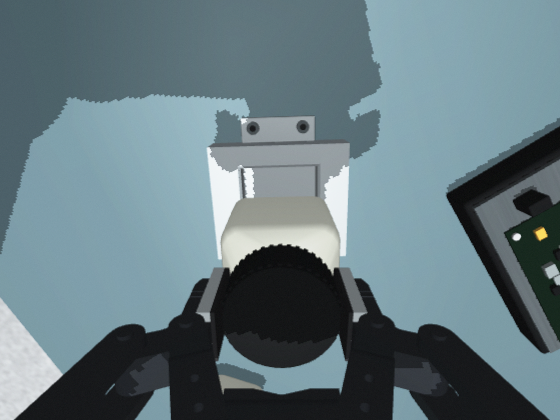

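The jar hangs over the nest, its far edge (row 198) nearly parallel to the nest edge (row 145). Computed yaws agree at -21.5°. I'll centre it and descend to just above the pocket.

```bash
python3 -m jog '2 -1.4 20 0 0 0 -1;2 -1.4 45 0 0 0 -1;2 -1.4 58 0 0 0 -1;2 -1.4 58 0 0 0 -1;2 -1.4 58 0 0 0 -1;2 -1.4 58 0 0 0 -1'; python3 go.py 546.4 130.8 84 67;python3 - <<'E'
from m import *
st,d=snap('wrist','w6.png')
D=np.load('pics/w6.png.npz');nest(D['P'],D['z'])
E
```

```text
clock: 6.72
eef_pos: [547.5, 132.5, 87.0]
tool_rot: [3.14, -0.001, 1.169]
force: [-0.0, 0.2, -5.1]
width: 48.4
shift [-2.  -0.3  3. ] rot [ 0.08 -0.06  0.  ] dist 4
top face 9500 c [548.9 138.1] size [ 81.1 110.3] ang 68.6 med z 25.5 mean [555.8 152.2]
floor 525 c [554.1 151.4] size [ 7.7 61.3] ang 69.0 med z 5.5 mean [555.  152.5]
nest fit [546.61 132.36 -21.14] 1121.3458258759545
```

View pics/w6.png

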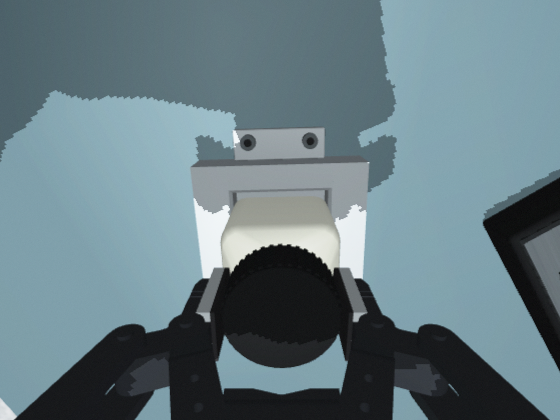

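```bash
python3 -m jog '-1.8 -0.3 3 0 0 0 -1;-1.8 -0.3 5 0 0 0 -1;-1.8 -0.3 8 0 0 0 -1;-1.8 -0.3 10 0 0 0 -1'; python3 go.py 546.4 130.8 61.3 67
```

```text
clock: 7.28
eef_pos: [545.7, 131.0, 75.9]
tool_rot: [-3.141, 0.0, 1.17]
force: [-0.2, -0.5, -5.1]
width: 48.7
shift [ 0.1  0.7 14.6] rot [-0.02  0.01  0.01] dist 15
```

No contact force with the foot about 5 mm inside, so I continue.

```bash
python3 -m jog '0 0.3 3 0 0 0 -1;0 0.3 6 0 0 0 -1;0 0.3 9 0 0 0 -1;0 0.3 12 0 0 0 -1;0 0.3 12 0 0 0 -1'; python3 go.py 546.4 130.8 61.3 67
```

```text
clock: 7.9
eef_pos: [545.9, 130.8, 63.9]
tool_rot: [-3.141, 0.0, 1.17]
force: [-0.3, -0.1, -5.7]
width: 48.9
shift [0.2 0.5 2.6] rot [-0.03  0.01  0.01] dist 3
```

```bash
python3 -m jog '0 0 1.5 0 0 0 -1;0 0 3 0 0 0 -1;0 0 3 0 0 0 -1'; python3 -m jog '0 0 1 0 0 0 -1;0 0 1 0 0 0 -1;0 0 1 0 0 0 -1'
```

```text
clock: 8.28
eef_pos: [546.2, 131.0, 61.5]
tool_rot: [3.141, -0.001, 1.17]
force: [-0.1, 1.2, -1.0]
width: 48.5
clock: 8.65
eef_pos: [546.3, 131.1, 61.3]
tool_rot: [3.141, -0.001, 1.17]
force: [-1.7, 0.8, 7.7]
width: 48.6
```

The jar is home: TCP at 61.3 mm as predicted, with contact force rising. Joint 7 would end too near its limit if I turned from here, so I'll release, wind back 70° and regrip.

```bash
python3 -m jog '0 0 -1 0 0 0 1;0 0 -1 0 0 0 1;0 0 -1 0 0 0 1;0 0 -1 0 0 0 1;0 0 -1 0 0 0 1;0 0 -1 0 0 0 1'; python3 - <<'E'
from m import *
st,d=snap('top','t7.png');print(st['width'])
D=np.load('pics/t7.png.npz')
st,d=snap('wrist','w7.png')
E
python3 go.py 546.4 130.8 60.5 -3
```

```text
clock: 9.4
eef_pos: [546.1, 130.8, 61.1]
tool_rot: [-3.142, 0.0, 1.17]
force: [-0.4, -0.6, -0.2]
width: 85.2
85.24342344696504
shift [0.1 0.3 0.7] rot [-0.    0.   70.01] dist 1
```

View pics/w7.png

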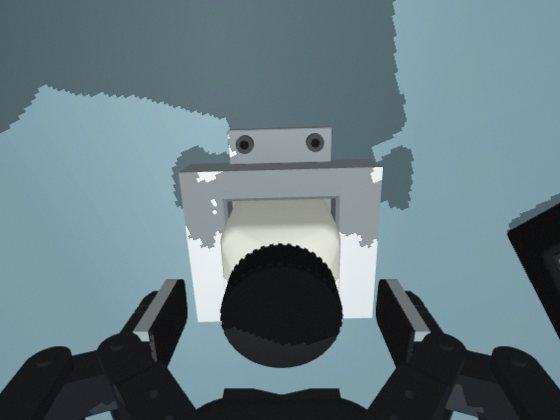

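The jar sits inside the pocket (rim of the pocket at row 200 around the body) and the fingers are clear of the cap. Winding back and regripping.

```bash
python3 -m jog '0 0 0 0 0 10 1;0 0 0 0 0 20 1;0 0 0 0 0 30 1;0 0 0 0 0 40 1;0 0 0 0 0 50 1;0 0 0 0 0 60 1;0 0 0 0 0 70 1;0 0 0 0 0 70 1'; python3 -m jog '0 0 0 0 0 0 1;0 0 0 0 0 0 1'; python3 go.py 546.2 130.9 60.8 -3; python3 -c "
from h import *;print(ctrl.read_state()['qpos'])"
```

```text
clock: 10.5
eef_pos: [545.9, 131.0, 60.9]
tool_rot: [3.141, 0.0, -0.05]
force: [0.1, 0.0, 0.3]
width: 85.5
clock: 10.75
eef_pos: [546.1, 130.8, 61.3]
tool_rot: [-3.141, 0.0, -0.051]
force: [0.8, 0.3, 0.3]
width: 85.7
shift [ 0.1 -0.1  0.5] rot [-0.03  0.    0.09] dist 0
[-0.71816036  0.8780384   0.71932756  1.91338379 -0.89487828  0.70808791
 -1.07149636]
```

Joint 7 actually rises when unscrewing, so there is ample range. Grip and start turning (negative wz), rising with the thread.

```bash
python3 -m jog '0 0 0 0 0 0 -1;0 0 0 0 0 0 -1;0 0 0 0 0 0 -1;0 0 0 0 0 0 -1;0 0 0 0 0 0 -1;0 0 0 0 0 0 -1'; python3 -m jog '0 0 -0.3 0 0 -5 -1;0 0 -0.6 0 0 -10 -1;0 0 -0.9 0 0 -15 -1;0 0 -1.2 0 0 -20 -1'; python3 -c "
from h import *;s=ctrl.read_state();print(s['torque'],s['force'])"; python3 -m jog '0 0 -0.3 0 0 -5 -1;0 0 -0.6 0 0 -10 -1;0 0 -0.9 0 0 -15 -1;0 0 -1.2 0 0 -20 -1'; python3 -c "
from h import *;s=ctrl.read_state();print(s['torque'],s['force'],s['qpos'])"
```

```text
clock: 11.5
eef_pos: [546.2, 130.3, 61.5]
tool_rot: [3.141, -0.0, -0.053]
force: [-1.1, -2.2, 5.8]
width: 48.7
clock: 12.0
eef_pos: [546.5, 130.8, 62.4]
tool_rot: [3.141, -0.001, 0.299]
force: [0.1, -1.5, 1.4]
width: 48.7
[-0.17711896  0.02927311 -0.25280484] [ 0.08030639 -1.54638834  1.41064877]
clock: 12.5
eef_pos: [545.5, 131.4, 63.0]
tool_rot: [-3.14, 0.001, 0.649]
force: [-0.4, -1.1, -2.0]
width: 49.0
[-0.12833716  0.09050235  0.00327033] [-0.42765597 -1.11548306 -2.01696855] [-0.62303658  0.81732591  0.54379432  1.91005636 -0.71167778  0.61726867
 -0.53909544]
```

```bash
python3 -m jog '0 0 -0.6 0 0 -10 -1;0 0 -1.2 0 0 -20 -1;0 0 -1.8 0 0 -30 -1;0 0 -1.8 0 0 -30 -1'; python3 - <<'E'
from h import *
st,d=snap('wrist','w8.png');print(st['force'],st['torque'])
E
```

```text
clock: 13.0
eef_pos: [545.8, 131.1, 65.0]
tool_rot: [-3.141, -0.001, 1.168]
force: [0.1, -0.7, -1.2]
width: 48.8
[ 0.08061557 -0.71333835 -1.17705331] [-0.07848151 -0.0322945  -0.05709408]
```

View pics/w8.png

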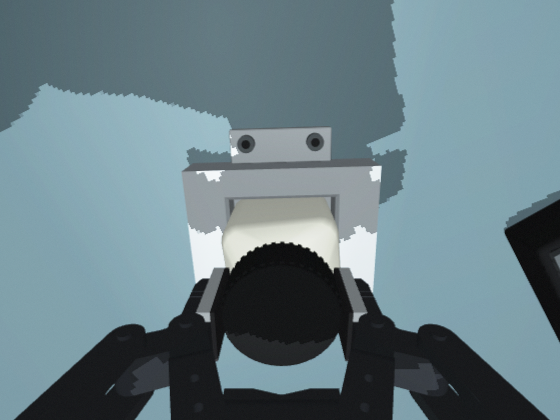

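The jar is still seated and square in the pocket, and the cap has turned about 70° with low forces. Continuing.

```bash
python3 -m jog '0 0 -0.6 0 0 -10 -1;0 0 -1.2 0 0 -20 -1;0 0 -1.7 0 0 -30 -1;0 0 -2.3 0 0 -40 -1;0 0 -2.3 0 0 -40 -1';python3 -m jog '0 0 -0.6 0 0 -10 -1;0 0 -1.2 0 0 -20 -1;0 0 -1.7 0 0 -30 -1;0 0 -1.7 0 0 -30 -1'; python3 -c "
from h import *;s=ctrl.read_state();print(s['torque'],s['force'],s['qpos'])"
```

```text
clock: 13.68
eef_pos: [545.8, 131.0, 67.4]
tool_rot: [-3.141, -0.001, 1.864]
force: [-0.1, 0.1, -1.5]
width: 48.7
clock: 14.18
eef_pos: [545.9, 131.0, 69.1]
tool_rot: [-3.141, -0.001, 2.386]
force: [0.3, -0.2, -1.6]
width: 48.8
[ 0.07499021 -0.00724138 -0.02929685] [ 0.27091822 -0.17936471 -1.63075514] [-0.34670503  0.73510386  0.09556457  1.89943726 -0.13175043  0.51347398
  0.65411003]
```

```bash
python3 -m jog '0 0 -0.6 0 0 -10 -1;0 0 -1.1 0 0 -20 -1;0 0 -1.4 0 0 -25 -1;0 0 -1.4 0 0 -25 -1;0 0 -1.4 0 0 -25 -1'; python3 - <<'E'
from h import *
st,d=snap('wrist','w9.png');print(st['force'],st['torque'],st['qpos'][6])
E
```

```text
clock: 14.8
eef_pos: [546.1, 130.8, 70.8]
tool_rot: [-3.141, 0.0, 2.824]
force: [-0.7, -0.3, -0.6]
width: 48.8
[-0.66744971 -0.34660466 -0.60562596] [-0.01109143  0.04501883  0.02870954] 0.9449743435973069
```

View pics/w9.png

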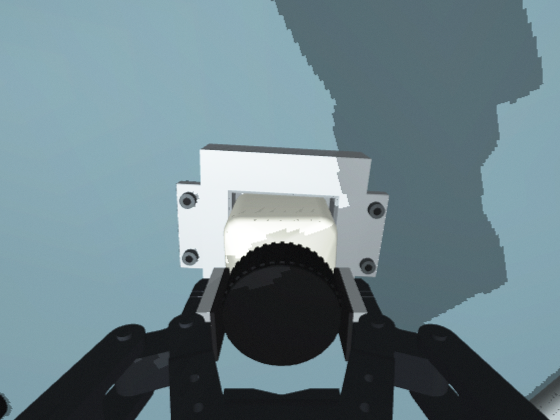

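165° turned, and the jar is still in the pocket. A small test lift follows, watching the force.

```bash
python3 -m jog '0 0 -1 0 0 0 -1;0 0 -2 0 0 0 -1;0 0 -2 0 0 0 -1'; python3 - <<'E'
from h import *
s=ctrl.read_state();print(s['force'],s['torque'])
E
```

```text
clock: 15.22
eef_pos: [546.2, 130.9, 72.9]
tool_rot: [3.141, 0.0, 2.827]
force: [-0.7, -0.3, -0.1]
width: 48.6
[-0.65679178 -0.27296724 -0.10577022] [-0.06580405 -0.03772927  0.00808619]
```

No load, so the thread has let go. Lifting to about 10 mm above the rim (TCP ≈ 86).

```bash
python3 -m jog '0 0 -3 0 0 0 -1;0 0 -6 0 0 0 -1;0 0 -10 0 0 0 -1;0 0 -13.3 0 0 0 -1;0 0 -13.3 0 0 0 -1;0 0 -13.3 0 0 0 -1;0 0 -13.3 0 0 0 -1'; python3 - <<'E'
from m import *
st,d=snap('wrist','w10.png');print(st['force'],st['torque'],st['width'])
st,d=snap('scene','s10.png')
D=np.load('pics/w10.png.npz');P=D['P'];ok=D['z']>0
J=ok&(np.hypot(P[...,0]-546,P[...,1]-131)<32)
print('cap top',np.median(P[J&(P[...,2]>95)&(np.hypot(P[...,0]-546,P[...,1]-131)<18)],0))
m=J&(P[...,2]>35)&(P[...,2]<70); rect(P,m,'jar body'); print('jar shoulder max/percentiles',np.percentile(P[m][:,2],[5,50,95]))
D=np.load('pics/s10.png.npz');cv2.imwrite('pics/s10c.png',cv2.resize(D['im'][160:300,240:400][...,::-1],None,fx=4,fy=4,interpolation=cv2.INTER_CUBIC))
E
```

```text
clock: 16.1
eef_pos: [546.0, 130.8, 85.9]
tool_rot: [-3.141, -0.0, 2.828]
force: [0.1, -0.1, 0.0]
width: 48.9
[ 0.12057244 -0.09175201  0.04014627] [-0.03089472 -0.04755072 -0.00114972] 48.859537051932676
cap top [538.41804808 132.49223945 114.92012171]
jar body 3960 c [535.4 133.9] size [58.3 37.8] ang 74.5 med z 62.7 mean [527.3 136.7]
jar shoulder max/percentiles [44.08503646 62.7452024  66.4860829 ]
```

View pics/s10c.png

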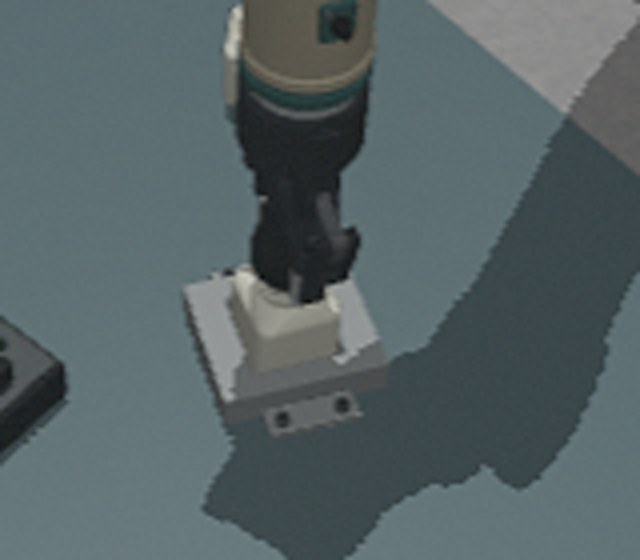

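View pics/w10.png

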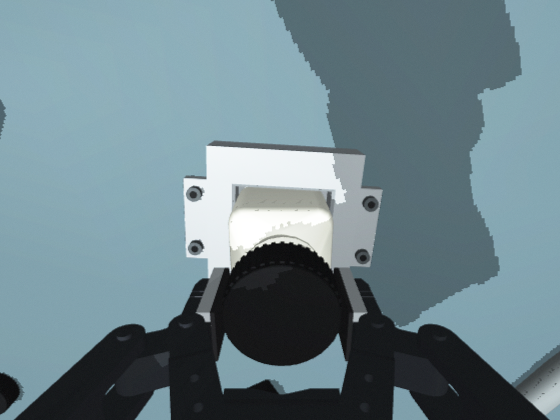

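Cap top is at 114.9 mm, which puts the lower edge about 10 mm above the rim (84 mm). The jar sits at nested height in the pocket. Handing in.

```bash
python3 -c "
from h import *;print(ctrl.finish_job());s=ctrl.read_state();print(s['clock'],s['eef_pos'],s['width'])"
```

```text
the job is handed in; nothing more can be done
None
the job is handed in; nothing more can be done
```

I set the jar fully down in the nest, unscrewed its cap by about 165°, and handed in with the cap still gripped above the mouth. The job took about 16 s of the 64 s allowed. `finish_job` gave no verdict, so what follows is from my own checks.

- **Jar in the nest:** I carried it by the shut cap and turned it 25° to line up with the pocket. It went down 6 mm higher than on the bench, as expected for fully home. The pictures show it square in the pocket before, during and after the unscrewing.
- **Unscrewing:** I released the cap once and wound the wrist back 70° before gripping again, because I had misjudged which way the last joint turns. It was not needed and disturbed nothing I could see. During the turn the measured forces stayed at about 2 N or less. The test lift carried no load, so the thread had let go.
- **Final hold:** The cap top is at 114.9 mm, so its lower edge is about 10 mm above the rim. It is level to about 0.001 rad by the tool. The tool is within about 1 mm of the measured nest centre. Jaw opening is 48.9 mm and outside force is about 0 N.
- **Weaker checks:** The last depth fits for the cap centre and the jar outline were partly blocked by the cap and fingers. Their x values came out about 8 to 11 mm low, so I relied on the tool position for centring.
- **Bystanders:** I did not re-measure them at the end. No move came near them, and the recorded forces showed no unexpected contact.

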